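# Sweep the offcuts off the mitre block into the tray

## Robot

A 7-joint arm with a two-finger parallel gripper is mounted at the origin on the work surface. World frame = base frame: x ahead of the robot, y to its left, z up, the work surface at z = 0. Lengths are in m, angles in rad, forces in N, time in s.
With the tool pointing down it reaches from about 0.4 to 0.925 m from the base axis. Payload 5.6 kg.
Tool frame: the origin (TCP) lies at the very end of the fingers, on their centre line; the grasp point (between the pads) lies arm.pinch_z behind it (arm.pinch_z is the distance from the TCP to the grasp point, in m); z points along the fingers, y is the line along which they close (so a half turn about z gives the same grasp; the last joint's range is limited). The gripper opens to 85 mm and grips with 20 to 120 N. Pads are 22 mm wide; open, the fingers measure 114 mm over their backs; the gripper's body (76 mm by 85 mm) begins 54 mm behind the grasp point. The pads swing forward as they close: fully open they stand 13 mm farther back than shut.
Start: joints at [-1.204, 0.468, -0.012, 1.603, 0.006, 1.071, -0.056], TCP at [0.259, 0.596, 0.231] pointing down, gripper open.
Joint ranges: [-2.53, 2.53], [-0.31, 2.02], [-1.57, 1.55], [0.28, 2.44], [-1.29, 4.43], [0.15, 1.84], [-2.92, 2.92]. Speed limits (rad/s): [2.57, 2.57, 3.14, 3.14, 3.14, 3.14, 3.14].

## Interface

Orientations are given as a unit quaternion [w, x, y, z].
In Python, from workcell import arm, viewer, workorder gives the robot as it stands.
- The arm moves only by the tool jog_arm, never from a script. Its argument "increments" is a list of rows, each a list of 7 numbers: the turn, a rotation vector about the tool's x, y, z in rad, then the shift along the tool's x, y, z in mm, then the opening, from 0 (shut) to 1 (fully open). A call has 1 to 8 rows; each row is the pose to reach, as a shift and turn from the pose commanded when the call began, along the tool's axes at that moment; what a row does not reach only later rows make up. A row lasts 1/12 s, in which the tool goes at most 41.7 mm and 7.16 degrees, less where a joint would pass 70% of its speed; a pose out of reach is approached as far as the arm can. A call with a gripper value outside its range is refused whole. The fingers move at their own pace and stop on an object; the grip force is fixed at half the most. Time passes only in rows, so rows that repeat a pose let the fingers close. It gives the time, the measured TCP pose, the force, the opening and the grip force at its end, in the units of the state.
- arm.sense(): the state, without advancing time (a new reading comes with each control period).
- viewer.get_image(name): name is "side" or "top"; returns (picture, depth): 384x512x3 uint8, red, green, blue; 384x512 float32, m along the optical axis (not along the pixel's ray), 0 where there is no reading.
- viewer.camera_model(name): a dict with "camera_matrix" (3x3 intrinsics, pixels), "xyz" and "rotation" of the camera in the world. Camera axes: x right, y up, looking along -z (the intrinsics and any distortion apply to the point x, -y, -z); pixel columns grow to the right and rows downward; lengths in m; the calibration is good to about 2 mm. A picture is of the moment at which its call begins. camera_model takes no time and is no camera call.
- workorder.finish_job(): hands the job in; it is judged then, once.
The state is a dict: "t": time; "joint_pos": joint angles; "joint_velocities": joint speeds; "joint_efforts": joint torques, N m; "tcp_pos": TCP position; "ee_rot": TCP orientation; "wrist_force": force on the tool from outside, world axes, zero at the start; "ft_torque": the same for the moment, N m; "grip_width": finger opening in m; "gripper_force": force on a finger pad.
Only numpy, scipy, OpenCV 4.12 (cv2) and the standard library are available. Lean on these libraries where they do the work, as an engineer would, in place of code of your own. Each camera call takes 0.05 s, during which the arm holds its last target. There are 200 camera calls.

## Task

Clear the three sawn offcuts off the mitre block: sweep them along its ledge with the fingertips and over the end into the shallow wooden tray that stands against it. Only push them, never pinch one between the fingers or lift it, and leave the tray and the other things on the bench where they are.

Things in the scene. Friction and masses are not known exactly. Their poses are not given: they have to be found in the camera images.
- mitre_block: Pale wooden mitre block fixed to the bench: base 128 mm (x) by 300 (y) by 32 high; fence 38 mm thick along its whole +x side, top 68 mm above the bench. The rest of the base's top is the ledge: 90 mm deep (x -64 to +26 mm), 32 mm above the bench, open at the front (-x) and both ends (y -150, +150 mm). Origin: centre of the underside; x towards the fence (away from the robot), y along the ledge.
- tray: Loose open plywood tray, 150 mm (x) by 160 (y) by 28 high, walls and floor 6 mm thick, 0.6 kg. It stands parallel to the mitre block, 1 to 3 mm from one of its two ends (which one varies), its rim 4 mm below the ledge; it spans the ledge's whole depth. Origin: centre of the underside; axes as the block's.
- offcut_wedge: Triangular mitre waste: a right-angled triangle seen from above, legs 34 mm along its x and y from the right-angled corner at (-11, -11) mm, about 14 g. Plain brown oak, 24 mm thick, lying flat on the ledge at the start (centre 44 mm above the bench). Origin at its centre of mass, z up.
- offcut_block: Square-cut offcut, 38 mm (x) by 26 mm (y), about 19 g. Plain brown oak, 24 mm thick, lying flat on the ledge at the start (centre 44 mm above the bench). Origin at its centre of mass, z up.
- offcut_mitred: Offcut with one 45 degree end: 24 mm wide (y), long side 42 mm, short side 18 mm (along x; the long side faces -y, the slanted end +x), about 15 g. Plain brown oak, 24 mm thick, lying flat on the ledge at the start (centre 44 mm above the bench). Origin at its centre of mass, z up.
- oilstone: Bystander: grey sharpening stone in a dark wooden case, 215 mm (x) by 75 mm (y) by 42 mm high, loose, 0.9 kg, standing about 44 mm off the other end of the mitre block. Origin at the centre of the underside.
- wax_tin: Bystander: round metal tin, 87 mm in diameter, 37 mm high, loose, standing behind the fence. Origin at the centre of the underside.
- block_plane: Bystander: small steel block plane, 50 mm (x) by 165 mm (y) by about 55 mm high, loose, standing behind the fence. Origin at the centre of its sole.

How it is judged:
By the outcome, as a careful person would: the job done as asked, in the order asked, and still so for the second after the job is handed in, with the robot touching nothing.
It also fails if it takes over 72 s, if anything falls off the work surface, if the arm or the gripper's body presses on something with over 40 N, if the wrist force passes 120 N, or if a joint passes its speed limit or range.

## Working session

There is one attempt and no reset: what is moved stays moved. The work goes in short steps, Python scripts to look and compute and a tool call to move; the robot and the scene stay as the last step left them, time stands still between calls to the robot, and variables do not carry over. Pictures are saved under pics/ and viewed, at most 10 in all, crops included, and the job is handed in when it is done.

Besides the shell and the picture viewer there is one more tool, called after "Call:" as name(argument=value, ...) on one line, values as JSON. jog_arm: Moves the arm, as the interface text tells. Its arguments: {"type":"object","properties":{"increments":{"type":"array"}},"required":["increments"]}

```bash
mkdir -p pics; cat > h.py <<'E'
import numpy as np, cv2
from workcell import arm, viewer, workorder
def grab(n,f=None):
    im,d=viewer.get_image(n)
    if f: cv2.imwrite('pics/'+f,im[:,:,::-1])
    return im,d
def world(n,d):
    m=viewer.camera_model(n);K=np.array(m["camera_matrix"]);R=np.array(m["rotation"]).reshape(3,3)
    v,u=np.mgrid[:d.shape[0],:d.shape[1]]
    p=np.stack([(u-K[0,2])/K[0,0]*d,-(v-K[1,2])/K[1,1]*d,-d],-1)
    P=p@R.T+np.array(m["xyz"]); P[d==0]=np.nan
    return P
E
python3 - <<'E'
from h import *
for n in("top","side"):
    im,d=grab(n,n+'0.png');np.save(n+'0.npy',world(n,d));m=viewer.camera_model(n);print({k:np.round(v,3).tolist() if not isinstance(v,str) else v for k,v in m.items()})
print(arm.sense(),arm.pinch_z)
E
```

```text
Traceback (most recent call last):
  File "h.py", line 8, in world
    m=viewer.camera_model(n);K=np.array(m["camera_matrix"]);R=np.array(m["rotation"]).reshape(3,3)
                                                              ~~~~~~~~~~~~~~~~~~~~~~~~~~~~~~~^^^^^
ValueError: cannot reshape array of size 4 into shape (3,3)
```

View pics/top0.png

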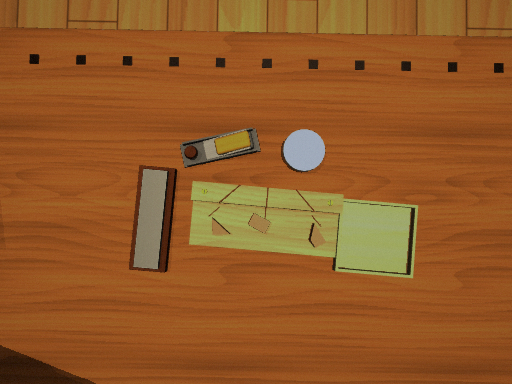

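The top view shows the block (190–343, 182–257) with its fence at the top and the tray at its right end, (376,238). The offcuts are the wedge (220,227), the block (260,223) and the mitred piece (317,235). The oilstone is on the left at (152,220).

```bash
python3 - <<'E'
s=open('h.py').read()
s=s.replace('R=np.array(m["rotation"]).reshape(3,3)','R=Rot.from_quat(np.roll(m["rotation"],-1)).as_matrix()').replace('import numpy as np, cv2','import numpy as np, cv2\nfrom scipy.spatial.transform import Rotation as Rot')
open('h.py','w').write(s)
E
python3 - <<'E'
from h import *
for n in("top","side"):
    im,d=grab(n,n+'1.png');P=world(n,d);np.save(n+'0.npy',P);m=viewer.camera_model(n);print(m)
    big=cv2.resize(im,None,fx=4,fy=4,interpolation=cv2.INTER_CUBIC)
    if n=="top":
        cv2.imwrite('pics/crop1.png',big[170*4:270*4,180*4:380*4][:,:,::-1])
        for q in [(220,227),(230,240),(260,223),(280,235),(317,235),(376,238),(300,207),(195,190),(152,220),(100,320),(191,245),(333,256),(343,194),(192,182)]:
            print(q,P[q[1],q[0]].round(4))
print(arm.sense(),arm.pinch_z)
E
```

```text
{'camera_matrix': array([[464.78864629,   0.        , 255.44179178],
       [  0.        , 464.78864629, 189.54909339],
       [  0.        ,   0.        ,   1.        ]]), 'xyz': array([0.56019805, 0.02254959, 0.98469827]), 'rotation': array([ 0.71339486,  0.01672694, -0.01938352, -0.70029441])}
(220, 227) [0.5317 0.0888 0.055 ]
(230, 240) [0.505  0.0694 0.0335]
(260, 223) [0.5411 0.0092 0.0548]
(280, 235) [ 0.5168 -0.0326  0.0291]
(317, 235) [ 0.5193 -0.105   0.0542]
(376, 238) [ 0.5132 -0.2352  0.0076]
(300, 207) [ 0.5743 -0.069   0.0677]
(195, 190) [0.6041 0.139  0.0664]
(152, 220) [0.5428 0.2279 0.0398]
(100, 320) [ 3.317e-01  3.389e-01 -1.000e-04]
(191, 245) [0.4911 0.1528 0.0009]
(333, 256) [ 0.4761 -0.1414  0.0307]
(343, 194) [ 0.6015 -0.1537  0.0672]
(192, 182) [0.624  0.1539 0.002 ]
{'camera_matrix': array([[424.83647967,   0.        , 255.82007775],
       [  0.        , 424.83647967, 190.89888225],
       [  0.        ,   0.        ,   1.        ]]), 'xyz': array([0.32653197, 0.45400118, 0.67384718]), 'rotation': array([-0.24933495, -0.10085627,  0.33315767,  0.90369578])}
{'t': 0.15, 'joint_pos': array([-1.20402743,  0.46819528, -0.01161016,  1.60340085,  0.00599619,
        1.0713826 , -0.05628828]), 'joint_velocities': array([-8.61051640e-04, -5.44850503e-04,  1.70692020e-03, -1.93811747e-03,
       -7.80677637e-05,  6.53230748e-04,  4.96350648e-04]), 'joint_efforts': array([ 1.22710342e-03, -5.32796645e+01,  2.17490672e-02, -2.51555443e+01,
        1.14697928e-02,  5.50217068e-03, -2.12558666e-05]), 'tcp_pos': array([0.25884314, 0.59578222, 0.23054856]), 'ee_rot': array([-8.98478416e-05,  2.03477818e-01,  9.79079323e-01, -6.69793470e-04]), 'wrist_force': array([ 0.21062701, -0.280755  , -0.49899595]), 'ft_torque': array([-0.01655056,  0.01102061,  0.01485811]), 'gripper_force': 0.0, 'grip_width': 0.08538656657827008} 0.0187
```

View pics/crop1.png

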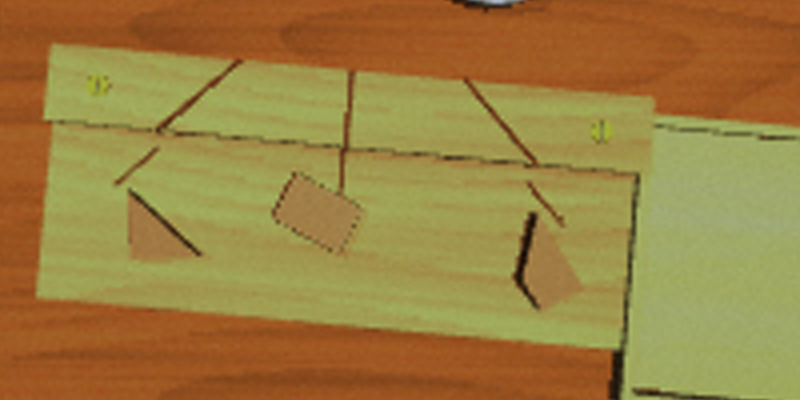

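View pics/side1.png

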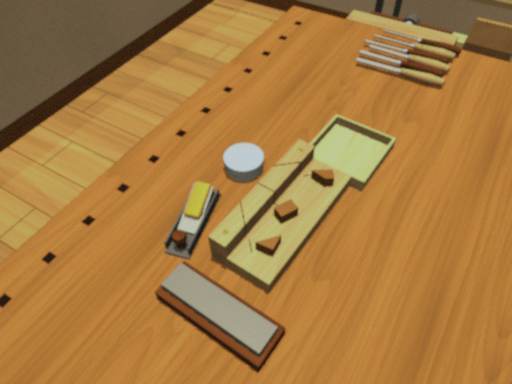

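The side view agrees: same order, wedge nearest the oilstone, tray at the far (-y) end, open front facing the robot. Next I fit poses from both depth views.

```bash
cat >> h.py <<'E'
def fit(P,lo,hi,box):
    m=(P[...,2]>lo)&(P[...,2]<hi)&(P[...,0]>box[0])&(P[...,0]<box[1])&(P[...,1]>box[2])&(P[...,1]<box[3])
    return m
E
python3 - <<'E'
from h import *
for n in("top","side"):
    P=np.load(n+'0.npy')
    m=fit(P,.062,.075,(.53,.66,-.2,.2)).astype(np.uint8)
    nl,lab,st,_=cv2.connectedComponentsWithStats(m)
    k=1+np.argmax(st[1:,4]); Q=P[lab==k]
    (c,s,a)=cv2.minAreaRect((Q[:,:2]*1000).astype(np.float32)); print(n,'fence',c,s,a,np.nanmean(Q[:,2]))
    box=cv2.boxPoints((c,s,a)); print(box.round(1).tolist())
    m=fit(P,.048,.060,(.44,.60,-.15,.15)).astype(np.uint8)
    nl,lab,st,_=cv2.connectedComponentsWithStats(m)
    for k in range(1,nl):
        if st[k,4]>40:
            Q=P[lab==k]; r=cv2.minAreaRect((Q[:,:2]*1000).astype(np.float32)); print(' piece',st[k,4],np.round(Q.mean(0)*1000,1),np.round(r[0],1),np.round(r[1],1),round(r[2],1))
    m=fit(P,.018,.0295,(.40,.62,-.34,-.14)); Q=P[m]; print(' tray',cv2.minAreaRect((Q[:,:2]*1000).astype(np.float32)))
    L=fit(P,.030,.034,(.44,.6,-.16,.16)); print(' ledge z',P[L][:,2].mean())
E
```

```text
top fence (593.56103515625, -3.422027587890625) (300.006103515625, 38.301719665527344) 85.87016296386719 0.0673936295941332
[[563.7000122070312, -151.6999969482422], [601.9000244140625, -154.39999389648438], [623.5, 144.8000030517578], [585.2999877929688, 147.60000610351562]]
 piece 249 [541.5  11.6  55.3] [541.4  11.6] [37.9 25.9] 62.5
 piece 150 [529.2  93.7  55.1] [527.   96.1] [43.9 22.4] 47.0
 piece 194 [ 515.9 -103.    55.2] [518.6 -99.8] [40.5 24. ] 31.9
 tray ((515.33251953125, -225.05181884765625), (173.27188110351562, 150.0874786376953), 85.8844985961914)
 ledge z 0.03177798252946743
side fence (594.8873291015625, -5.8287506103515625) (303.2497253417969, 40.473968505859375) 85.88873291015625 0.06858862819631231
[[563.7999877929688, -155.60000610351562], [604.2000122070312, -158.5], [625.9000244140625, 144.0], [585.5999755859375, 146.89999389648438]]
 piece 364 [578.1  18.7  54. ] [576.   -0.8] [295.4  13.8] 83.5
 piece 210 [ 517.8 -103.    55.4] [ 521.  -101.9] [42.7 25.7] 28.5
 piece 293 [542.   12.3  55.7] [543.4  10. ] [38.5 28.7] 63.8
 piece 227 [530.8  93.6  55.4] [536.3  88. ] [34.5 33. ] 4.4
 tray ((516.7882690429688, -229.04872131347656), (171.34693908691406, 151.385986328125), 85.77601623535156)
 ledge z 0.032515474019638405
```

```bash
cat >> h.py <<'E'
O=np.array([549.1,-1.0]);X=np.array([.9974,-.072]);Y=np.array([.072,.9974])
RT=np.array([[*Y,0],[*X,0],[0,0,-1]]).T  # tool x=block y, tool y=block x, tool z=down
def to(bx,by,z):
    s=arm.sense();R=Rot.from_quat(np.roll(s['ee_rot'],-1));p=s['tcp_pos']*1000
    T=np.array([*(O+bx*X+by*Y),z])
    print('rot',(R.inv()*Rot.from_matrix(RT)).as_rotvec().round(3),'shift',R.inv().apply(T-p).round(1))
def st():
    s=arm.sense();p=s['tcp_pos']*1000
    print('t',s['t'],'block xy',((p[:2]-O)@X).round(1),((p[:2]-O)@Y).round(1),'z',p[2].round(1),'w',s['grip_width'],'q',s['joint_pos'].round(2),'F',s['wrist_force'].round(1))
E
python3 -c "
from h import *
st();to(-22,-45,150);print(np.linalg.det(RT))"
```

```text
t 0.15 block xy -332.5 574.3 z 230.5 w 0.08538656657827008 q [-1.2   0.47 -0.01  1.6   0.01  1.07 -0.06] F [ 0.2 -0.3 -0.5]
rot [-1.000e-03  1.000e-03  1.233e+00] shift [-498.2 -481.4   81.2]
0.9999907599999999
```

Call:
jog_arm(increments=[[0,0,0.12,-40,-20,10,0.24],[0,0,0.24,-75,-45,20,0.24],[0,0,0.36,-110,-70,30,0.24],[0,0,0.48,-145,-100,40,0.24],[0,0,0.6,-180,-130,50,0.24],[0,0,0.72,-210,-160,60,0.24],[0,0,0.84,-240,-190,70,0.24],[0,0,0.96,-270,-220,80,0.24]])

```text
t: 0.82
tcp_pos: [0.4101, 0.3082, 0.1568]
ee_rot: [0.0, 0.635, 0.773, 0.0]
wrist_force: [0.1, -0.5, -1.3]
grip_width: 0.0209
gripper_force: 0.0
```

```bash
python3 -c "
from h import *
st();to(-22,-45,150)"
```

```text
t 0.8167 block xy -160.9 298.4 z 156.8 w 0.020933556143985864 q [-0.93  0.34  0.26  2.02 -0.12  0.8  -0.4 ] F [ 0.1 -0.5 -1.3]
rot [ 0.    -0.     0.267] shift [-367.9   43.4    6.8]
```

Call:
jog_arm(increments=[[0,0,0.1,-40,5,0,0.24],[0,0,0.2,-80,10,0,0.24],[0,0,0.27,-120,15,0,0.24],[0,0,0.27,-160,20,0,0.24],[0,0,0.27,-200,25,0,0.24],[0,0,0.27,-240,30,0,0.24],[0,0,0.27,-280,35,0,0.24],[0,0,0.27,-310,40,0,0.24]])

```text
t: 1.48
tcp_pos: [0.5111, 0.0107, 0.1574]
ee_rot: [0.0, 0.732, 0.681, -0.0]
wrist_force: [-0.1, -0.7, -0.5]
grip_width: 0.0204
gripper_force: 0.0
```

```bash
python3 -c "
from h import *
st();to(-22,-45,100)"
```

```text
t 1.4833 block xy -38.7 9.0 z 157.4 w 0.020353765282074516 q [-0.45  0.34  0.44  2.03 -0.2   0.81  0.03] F [-0.1 -0.7 -0.5]
rot [0.001 0.001 0.   ] shift [-53.9  16.7  57.4]
```

Call:
jog_arm(increments=[[0,0,0,-25,8,25,0.24],[0,0,0,-45,16,57,0.24],[0,0,0,-54,17,57,0.24],[0,0,0,-54,17,57,0.24],[0,0,0,-54,17,57,0.24]])

```text
t: 1.9
tcp_pos: [0.5241, -0.0404, 0.1008]
ee_rot: [-0.0, 0.731, 0.682, 0.0]
wrist_force: [-0.8, 0.5, 0.0]
grip_width: 0.0203
gripper_force: 0.0
```

```bash
python3 -c "
from h import *
st();to(-22,-45,37)
P=world('side',grab('side','s2.png')[1]);Q=(P[...,:2]*1000-O)
bx=Q@X;by=Q@Y;z=P[...,2]*1000
m=(bx>-70)&(bx<26)&(by>-70)&(by<-20)&(z>70)&(z<170)
for lo in range(70,170,8):
  k=m&(z>=lo)&(z<lo+8)
  if k.sum(): print(lo,k.sum(),np.percentile(bx[k],[2,98]).round(1),np.percentile(by[k],[2,98]).round(1))
print(np.nanmin(z[m]))
im=cv2.imread('pics/s2.png');r=cv2.resize(im[90:290,190:410],None,fx=3,fy=3);cv2.imwrite('pics/s2c.png',r[:600,:800])"
```

```text
t 1.9 block xy -22.1 -41.1 z 100.8 w 0.02034633028884813 q [-0.32  0.46  0.41  2.03 -0.28  0.71  0.2 ] F [-0.8  0.5  0. ]
rot [ 0.    -0.     0.002] shift [-3.9  0.1 63.8]
94 2 [-11.2 -10.8] [-50.5 -36.3]
102 38 [-39.3  -2.8] [-52.7 -31. ]
110 63 [-45.6   1.6] [-53.1 -30.4]
118 67 [-45.5   0.3] [-50.9 -30.9]
126 67 [-45.6   0.8] [-52.  -30.2]
134 60 [-45.1  -0.9] [-52.1 -30.5]
142 81 [-58.9  16.2] [-48.6 -28.9]
150 200 [-63.5  20.3] [-51.5 -28.9]
158 135 [-67.4  24.6] [-53.6 -29.3]
166 65 [-68.4  24.1] [-52.2 -25.1]
101.81523741525689
```

View pics/s2c.png

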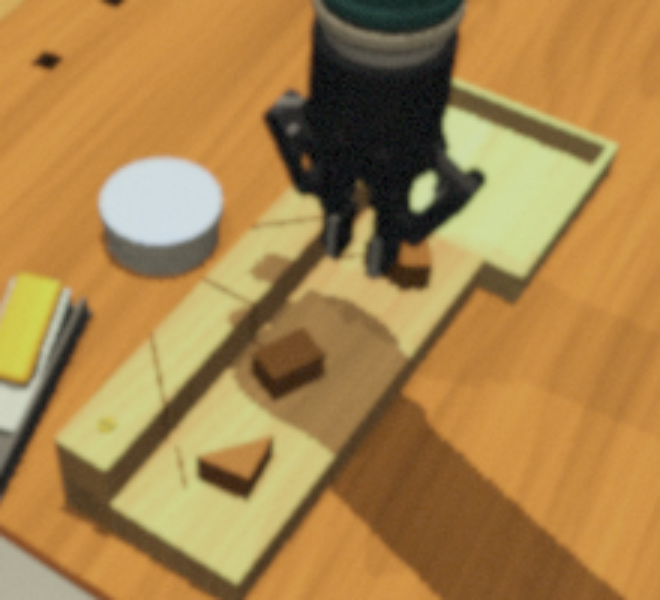

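The view shows the gripper over the ledge between the square block (285,365) and the mitred piece (410,270). The rake is about 47 mm wide and its gap is narrower than any offcut. Now I descend.

Call:
jog_arm(increments=[[0,0,0,-4,0,30,0.24],[0,0,0,-4,0,55,0.24],[0,0,0,-4,0,64,0.24],[0,0,0,-4,0,64,0.24],[0,0,0,-4,0,64,0.24]])

```text
t: 2.37
tcp_pos: [0.5244, -0.0436, 0.0373]
ee_rot: [0.0, 0.731, 0.683, 0.001]
wrist_force: [-0.1, 0.3, 1.3]
grip_width: 0.0205
gripper_force: 0.0
```

```bash
python3 -c "
from h import *
st();to(-20,-185,37)"
```

```text
t 2.3667 block xy -21.6 -44.3 z 37.3 w 0.020520631437914015 q [-0.26  0.57  0.35  2.05 -0.35  0.58  0.26] F [-0.1  0.3  1.3]
rot [ 0.001 -0.001  0.005] shift [-140.7    0.9    0.2]
```

Call:
jog_arm(increments=[[0,0,0,-10,0,0,0.24],[0,0,0,-20,0,0,0.24],[0,0,0,-30,0,0,0.24],[0,0,0,-40,1,0,0.24],[0,0,0,-50,1,0,0.24],[0,0,0,-60,1,0,0.24],[0,0,0,-70,2,0,0.24],[0,0,0,-70,2,0,0.24]])

```text
t: 3.03
tcp_pos: [0.5208, -0.1179, 0.0364]
ee_rot: [0.001, 0.732, 0.681, -0.0]
wrist_force: [-0.1, -0.5, 1.0]
grip_width: 0.0203
gripper_force: 0.0
```

```bash
cat >> h.py <<'E'
def pieces():
    for n in("top","side"):
        im,d=grab(n);P=world(n,d);Q=P[...,:2]*1000-O;bx=Q@X;by=Q@Y;z=P[...,2]*1000
        hsv=cv2.cvtColor(im,cv2.COLOR_RGB2HSV)
        m=((bx>-75)&(bx<24)&(by>-315)&(by<160)&(((by>-150)&(z>40)&(z<59)&(bx<22))|((by<-160)&(z>10)&(z<60)&(bx>-62)))).astype(np.uint8)
        nl,lab,s,_=cv2.connectedComponentsWithStats(m)
        for k in range(1,nl):
            if s[k,4]>25:
                i=lab==k;print(n,s[k,4],'bx',bx[i].mean().round(1),np.percentile(bx[i],[2,98]).round(0),'by',by[i].mean().round(1),np.percentile(by[i],[2,98]).round(0),'z',z[i].mean().round(1),'rgb',im[i].mean(0).round(0))
E
python3 -c "
from h import *
st();to(-18,-185,37);pieces();im,_=grab('top')
cv2.imwrite('pics/t3.png',cv2.resize(im[160:290,180:430],None,fx=3,fy=3)[:,:,::-1])"
```

```text
t 3.0333 block xy -19.8 -118.6 z 36.4 w 0.020286941558916312 q [-0.12  0.58  0.35  2.03 -0.34  0.59  0.39] F [-0.1 -0.5  1. ]
rot [ 0.001  0.001 -0.001] shift [-66.4   1.9  -0.5]
top 246 bx -8.5 [-24.   7.] by 11.9 [-7. 31.] z 55.2 rgb [182. 146.  83.]
top 158 bx -26.3 [-38.  -9.] by 92.8 [ 73. 105.] z 54.5 rgb [171. 129.  72.]
top 252 bx -18.7 [-60.  23.] by -307.1 [-312. -304.] z 22.9 rgb [112. 110.  62.]
side 245 bx -27.9 [-60.   6.] by -308.2 [-313. -305.] z 21.9 rgb [132. 120.  74.]
side 111 bx -9.8 [-20.   3.] by -124.6 [-143. -107.] z 51.3 rgb [65. 51. 34.]
side 53 bx -37.1 [-43. -30.] by -111.5 [-122. -107.] z 51.2 rgb [60. 53. 44.]
side 349 bx -9.1 [-25.   9.] by 13.8 [-7. 32.] z 53.7 rgb [150. 107.  55.]
side 289 bx -25.4 [-38.  -6.] by 93.8 [ 71. 105.] z 52.8 rgb [146. 107.  57.]
```

View pics/t3.png

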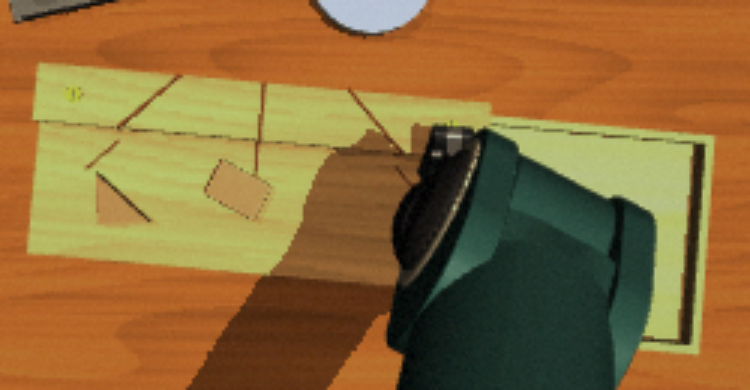

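The arm hides the mitred piece in the top view. The other two haven't moved: wedge (115,205), block (238,190). I continue over the end.

Call:
jog_arm(increments=[[0,0,0,-10,0,0,0.24],[0,0,0,-20,0,0,0.24],[0,0,0,-30,1,0,0.24],[0,0,0,-40,1,0,0.24],[0,0,0,-50,2,0,0.24],[0,0,0,-60,2,0,0.24],[0,0,0,-68,2,0,0.24],[0,0,0,-68,2,0,0.24]])

```text
t: 3.85
tcp_pos: [0.5178, -0.1854, 0.0363]
ee_rot: [0.001, 0.732, 0.681, -0.0]
wrist_force: [-0.1, 1.0, 0.6]
grip_width: 0.0205
gripper_force: 0.0
```

```bash
python3 -c "
from h import *
st();pieces()"
```

```text
t 3.85 block xy -17.9 -186.2 z 36.3 w 0.02046005585217073 q [ 0.01  0.6   0.35  1.99 -0.34  0.61  0.51] F [-0.1  1.   0.6]
top 239 bx -8.6 [-24.   7.] by 11.8 [-7. 31.] z 55.3 rgb [182. 146.  83.]
top 158 bx -26.2 [-38.  -9.] by 92.7 [ 73. 105.] z 55.1 rgb [171. 130.  72.]
top 99 bx -0.5 [-17.  16.] by -178.4 [-190. -170.] z 25.5 rgb [54. 31. 15.]
side 46 bx -54.7 [-61. -47.] by -308.0 [-313. -305.] z 21.8 rgb [114.  99.  62.]
side 301 bx -12.0 [-41.  15.] by -181.3 [-196. -172.] z 34.4 rgb [78. 64. 40.]
side 343 bx -9.1 [-25.   9.] by 13.8 [-7. 32.] z 53.7 rgb [148. 105.  54.]
side 290 bx -25.2 [-37.  -5.] by 93.8 [ 70. 105.] z 52.8 rgb [144. 105.  56.]
```

Call:
jog_arm(increments=[[0,0,0,0,0,-20,0.24],[0,0,0,0,0,-60,0.24],[0,0,0,40,0,-70,0.24],[0,0,0,80,2,-70,0.24],[0,0,0,120,4,-70,0.24],[0,0,0,160,6,-70,0.24],[0,0,0,200,8,-70,0.24],[0,0,0,237,9,-70,0.24]])

```text
t: 4.62
tcp_pos: [0.5433, 0.0568, 0.1064]
ee_rot: [-0.0, 0.73, 0.683, 0.0]
wrist_force: [1.3, -0.4, 0.3]
grip_width: 0.0205
gripper_force: 0.0
```

```bash
python3 -c "
from h import *
st();to(-9,52,100);pieces();im,_=grab('side')
cv2.imwrite('pics/s4.png',cv2.resize(im[90:290,190:410],None,fx=3,fy=3)[:,:,::-1])"
```

```text
t 4.6167 block xy -10.0 57.3 z 106.4 w 0.02047010239380437 q [-0.47  0.48  0.38  1.97 -0.26  0.74 -0.  ] F [ 1.3 -0.4  0.3]
rot [ 0.    -0.001  0.005] shift [-5.3  0.9  6.3]
top 236 bx -3.2 [-21.  16.] by -185.8 [-201. -170.] z 23.8 rgb [130.  80.  38.]
top 243 bx -18.6 [-60.  22.] by -307.2 [-312. -305.] z 23.0 rgb [109. 108.  60.]
side 299 bx -19.8 [-60.  22.] by -308.1 [-313. -305.] z 21.8 rgb [136. 123.  77.]
side 201 bx -6.6 [-21.  18.] by -183.3 [-202. -171.] z 23.9 rgb [132. 102.  57.]
side 171 bx -16.5 [-25.  -5.] by 14.7 [-3. 32.] z 51.7 rgb [117.  80.  42.]
side 291 bx -25.5 [-38.  -6.] by 93.9 [ 72. 105.] z 53.0 rgb [104.  71.  38.]
```

View pics/s4.png

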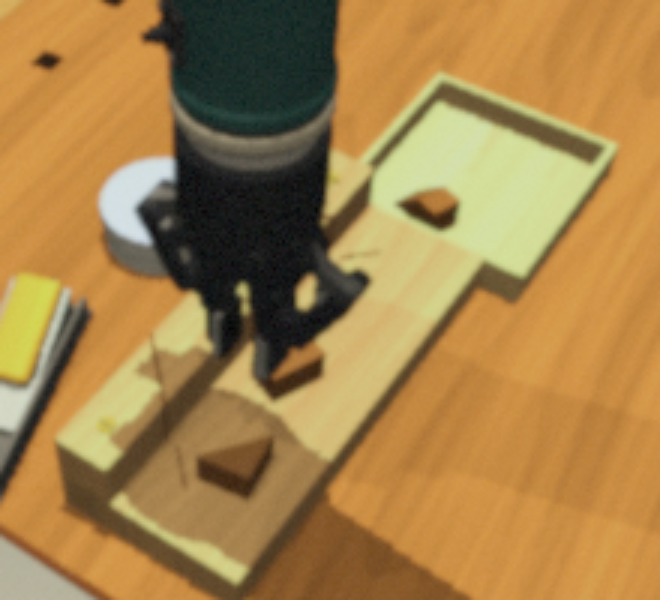

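The mitred piece lies in the tray (435,205), and the fingers are now between the block and the wedge. I descend behind the block.

Call:
jog_arm(increments=[[0,0,0,-5,1,0,0.24],[0,0,0,-5,1,30,0.24],[0,0,0,-5,1,60,0.24],[0,0,0,-5,1,70,0.24],[0,0,0,-5,1,70,0.24],[0,0,0,-5,1,70,0.24]])

```text
t: 5.27
tcp_pos: [0.5442, 0.0466, 0.0364]
ee_rot: [0.0, 0.732, 0.681, -0.0]
wrist_force: [-0.1, 1.0, 0.2]
grip_width: 0.0202
gripper_force: 0.0
```

```bash
python3 -c "
from h import *
st();to(-10,-185,37)"
```

```text
t 5.2667 block xy -8.3 47.1 z 36.4 w 0.020189486482679098 q [-0.41  0.59  0.33  2.   -0.32  0.6   0.07] F [-0.1  1.   0.2]
rot [-0.001  0.001  0.001] shift [-232.1   -1.9   -0.4]
```

Call:
jog_arm(increments=[[0,0,0,-10,0,0,0.24],[0,0,0,-20,0,0,0.24],[0,0,0,-30,0,0,0.24],[0,0,0,-40,0,0,0.24],[0,0,0,-50,0,0,0.24],[0,0,0,-60,0,0,0.24],[0,0,0,-70,0,0,0.24],[0,0,0,-80,0,0,0.24]])

```text
t: 5.93
tcp_pos: [0.5386, -0.0328, 0.0363]
ee_rot: [0.0, 0.731, 0.682, 0.0]
wrist_force: [0.8, -0.3, 0.3]
grip_width: 0.0204
gripper_force: 0.3
```

```bash
python3 -c "
from h import *
st();pieces()"
```

```text
t 5.9333 block xy -8.2 -32.5 z 36.3 w 0.02035253438785512 q [-0.26  0.58  0.32  2.01 -0.32  0.59  0.21] F [ 0.8 -0.3  0.3]
top 158 bx -26.2 [-38.  -9.] by 92.7 [ 73. 105.] z 54.7 rgb [167. 127.  70.]
top 233 bx -3.6 [-21.  15.] by -185.6 [-201. -171.] z 24.1 rgb [133.  82.  39.]
top 244 bx -18.4 [-60.  23.] by -307.2 [-312. -305.] z 23.2 rgb [112. 110.  62.]
side 301 bx -19.7 [-60.  22.] by -308.0 [-313. -305.] z 22.1 rgb [134. 122.  76.]
side 198 bx -7.4 [-22.  15.] by -183.0 [-200. -171.] z 24.3 rgb [126.  95.  51.]
side 173 bx -7.1 [-32.  14.] by -36.3 [-56. -25.] z 51.6 rgb [62. 50. 36.]
side 291 bx -25.3 [-38.  -6.] by 93.9 [ 71. 105.] z 52.9 rgb [148. 109.  58.]
```

Call:
jog_arm(increments=[[0,0,0,-10,0,0,0.24],[0,0,0,-20,0,0,0.24],[0,0,0,-30,0,0,0.24],[0,0,0,-40,0,0,0.24],[0,0,0,-50,0,0,0.24],[0,0,0,-60,0,0,0.24],[0,0,0,-70,0,0,0.24],[0,0,0,-80,0,0,0.24]])

```text
t: 6.7
tcp_pos: [0.5331, -0.1127, 0.0362]
ee_rot: [0.0, 0.731, 0.682, 0.0]
wrist_force: [-0.6, 0.4, 0.2]
grip_width: 0.0206
gripper_force: 0.1
```

Call:
jog_arm(increments=[[0,0,0,-10,0,0,0.24],[0,0,0,-20,0,0,0.24],[0,0,0,-30,0,0,0.24],[0,0,0,-40,0,0,0.24],[0,0,0,-50,0,0,0.24],[0,0,0,-60,0,0,0.24],[0,0,0,-70,0,0,0.24],[0,0,0,-75,0,0,0.24]])

```text
t: 7.37
tcp_pos: [0.527, -0.1873, 0.0364]
ee_rot: [-0.001, 0.732, 0.682, -0.0]
wrist_force: [-5.0, 4.8, 11.8]
grip_width: 0.0205
gripper_force: 5.2
```

```bash
python3 -c "
from h import *
st();pieces()"
```

```text
t 7.3667 block xy -8.7 -187.4 z 36.4 w 0.020513755032989106 q [ 0.04  0.61  0.32  1.96 -0.31  0.62  0.48] F [-5.   4.8 11.8]
top 58 bx -1.4 [-24.  21.] by -180.6 [-193. -174.] z 26.0 rgb [45. 27. 14.]
top 158 bx -26.6 [-38. -10.] by 92.4 [ 73. 105.] z 55.0 rgb [172. 130.  72.]
side 27 bx -3.0 [-8.  4.] by -307.3 [-310. -305.] z 17.5 rgb [90. 73. 45.]
side 93 bx -49.6 [-62. -36.] by -308.2 [-313. -306.] z 21.1 rgb [118. 103.  64.]
side 406 bx -14.0 [-40.  16.] by -195.6 [-236. -177.] z 33.6 rgb [82. 65. 39.]
side 290 bx -25.1 [-37.  -6.] by 93.9 [ 71. 105.] z 52.9 rgb [144. 105.  56.]
```

Call:
jog_arm(increments=[[0,0,0,0,0,-15,0.24],[0,0,0,0,0,-40,0.24],[0,0,0,0,0,-70,0.24],[0,0,0,40,0,-75,0.24],[0,0,0,80,0,-75,0.24],[0,0,0,120,0,-75,0.24],[0,0,0,160,0,-75,0.24],[0,0,0,200,0,-75,0.24]])

```text
t: 8.13
tcp_pos: [0.5418, 0.0151, 0.1114]
ee_rot: [0.0, 0.731, 0.682, 0.0]
wrist_force: [1.3, -0.5, 0.3]
grip_width: 0.0204
gripper_force: 0.0
```

```bash
python3 -c "
from h import *
st();to(-22,130,100);pieces();im,_=grab('side')
a=cv2.resize(im[100:210,250:410],None,fx=4,fy=4)[:,:,::-1]
im,_=grab('top');b=cv2.resize(im[180:290,260:420],None,fx=4,fy=4)[:,:,::-1]
cv2.imwrite('pics/s5.png',cv2.resize(np.hstack([a,b]),(800,275)))"
```

```text
t 8.1333 block xy -8.4 15.5 z 111.4 w 0.020446321813516757 q [-0.37  0.46  0.35  1.98 -0.23  0.74  0.05] F [ 1.3 -0.5  0.3]
rot [ 0.001 -0.     0.003] shift [114.5 -13.3  11.4]
top 51 bx -22.1 [-39.  -9.] by 102.0 [ 99. 106.] z 54.9 rgb [154. 115.  64.]
top 233 bx -2.2 [-20.  16.] by -187.2 [-203. -172.] z 24.3 rgb [132.  81.  39.]
top 244 bx -18.6 [-60.  23.] by -307.2 [-312. -305.] z 23.0 rgb [110. 108.  60.]
top 265 bx -44.9 [-60. -28.] by -252.8 [-274. -235.] z 27.8 rgb [153. 105.  55.]
side 300 bx -19.6 [-60.  23.] by -308.2 [-313. -305.] z 21.9 rgb [134. 122.  76.]
side 268 bx -45.2 [-61. -26.] by -251.0 [-274. -235.] z 26.1 rgb [138. 103.  54.]
side 207 bx -5.7 [-21.  18.] by -184.0 [-200. -172.] z 24.0 rgb [127.  98.  55.]
side 288 bx -25.3 [-37.  -6.] by 93.8 [ 70. 105.] z 53.1 rgb [104.  71.  37.]
```

View pics/s5.png

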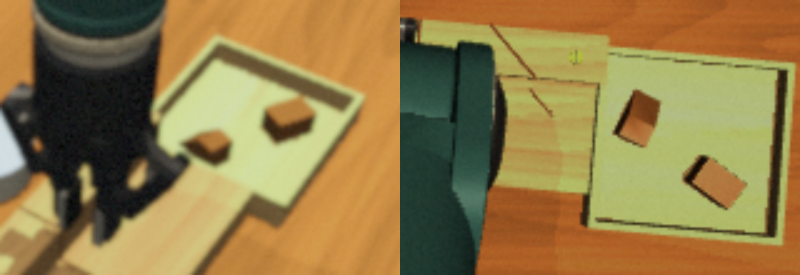

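The square block lies flat in the tray (715,180 in the right panel), with the mitred piece at (638,115). The wedge is last; I approach from behind it at block-frame (-28, 127).

Call:
jog_arm(increments=[[0,0,0,40,-10,0,0.24],[0,0,0,80,-18,0,0.24],[0,0,0,112,-19,0,0.24],[0,0,0,112,-19,0,0.24],[0,0,0,112,-19,30,0.24],[0,0,0,112,-19,60,0.24],[0,0,0,112,-19,75,0.24],[0,0,0,112,-19,75,0.24]])

```text
t: 9.0
tcp_pos: [0.5299, 0.1236, 0.0338]
ee_rot: [-0.0, 0.732, 0.681, -0.002]
wrist_force: [-0.1, -0.0, -0.1]
grip_width: 0.0206
gripper_force: 0.0
```

```bash
python3 -c "
from h import *
st();to(-28,-168,37);pieces()"
```

```text
t 9.0 block xy -28.1 122.9 z 33.8 w 0.02062476561857938 q [-0.51  0.59  0.28  2.   -0.28  0.59 -0.12] F [-0.1 -0.  -0.1]
rot [-0.003  0.002  0.   ] shift [-290.9   -0.    -2.5]
top 233 bx -2.2 [-20.  17.] by -187.2 [-203. -172.] z 24.0 rgb [129.  80.  38.]
top 242 bx -18.4 [-60.  23.] by -307.1 [-311. -305.] z 23.5 rgb [109. 108.  60.]
top 76 bx -28.4 [-36. -16.] by 85.5 [72. 95.] z 54.5 rgb [154. 103.  57.]
top 263 bx -45.0 [-60. -28.] by -253.0 [-274. -235.] z 27.9 rgb [151. 104.  54.]
side 304 bx -19.8 [-61.  22.] by -308.3 [-313. -305.] z 21.9 rgb [145. 132.  84.]
side 267 bx -45.2 [-61. -26.] by -251.0 [-274. -235.] z 26.1 rgb [148. 111.  60.]
side 205 bx -5.3 [-21.  19.] by -184.2 [-200. -173.] z 23.7 rgb [137. 107.  61.]
side 67 bx -14.5 [-17.  -4.] by 125.2 [113. 133.] z 49.4 rgb [53. 46. 37.]
side 55 bx -45.4 [-51. -39.] by 128.4 [119. 133.] z 49.9 rgb [67. 60. 51.]
```

Call:
jog_arm(increments=[[0,0,0,-6,0,-2,0.24],[0,0,0,-16,0,-2,0.24],[0,0,0,-26,0,-2,0.24],[0,0,0,-36,0,-2,0.24],[0,0,0,-46,0,-2,0.24],[0,0,0,-56,0,-2,0.24],[0,0,0,-66,0,-2,0.24],[0,0,0,-76,0,-2,0.24]])

```text
t: 9.77
tcp_pos: [0.5252, 0.0492, 0.0383]
ee_rot: [0.0, 0.731, 0.682, 0.0]
wrist_force: [0.4, 0.2, -0.3]
grip_width: 0.0202
gripper_force: 0.1
```

```bash
python3 -c "
from h import *
st();to(-28,-168,37);pieces();im,_=grab('side')
cv2.imwrite('pics/s6.png',cv2.resize(im[110:290,200:400],None,fx=3,fy=3)[:,:,::-1])"
```

```text
t 9.7667 block xy -27.5 48.4 z 38.3 w 0.020249670703300637 q [-0.38  0.56  0.28  2.04 -0.27  0.58  0.02] F [ 0.4  0.2 -0.3]
rot [ 0.    -0.     0.003] shift [-216.4   -1.1    1.3]
top 234 bx -1.9 [-20.  17.] by -187.5 [-202. -173.] z 23.6 rgb [130.  80.  38.]
top 244 bx -18.2 [-60.  23.] by -307.1 [-312. -304.] z 23.3 rgb [109. 107.  60.]
top 266 bx -45.1 [-60. -28.] by -252.8 [-273. -234.] z 28.0 rgb [151. 103.  54.]
side 574 bx -31.2 [-61.  20.] by -281.9 [-313. -236.] z 23.7 rgb [141. 117.  69.]
side 208 bx -5.8 [-21.  17.] by -183.9 [-200. -172.] z 23.9 rgb [131. 102.  57.]
side 97 bx -16.3 [-25.  -4.] by 41.6 [27. 56.] z 50.5 rgb [58. 45. 32.]
side 51 bx -44.7 [-51. -37.] by 51.2 [40. 56.] z 51.3 rgb [70. 61. 49.]
```

View pics/s6.png

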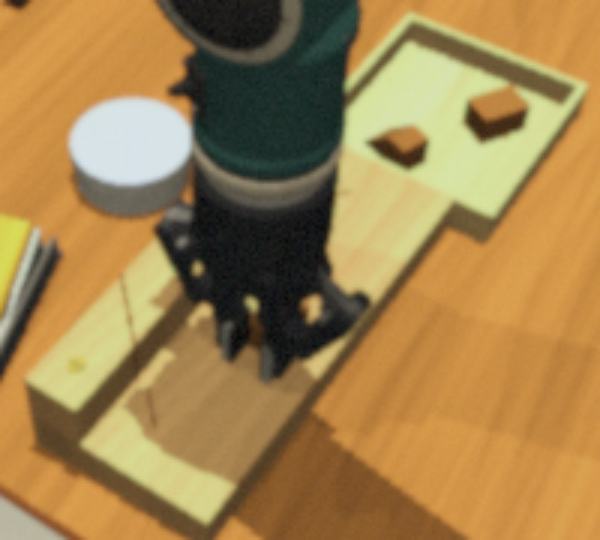

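The wedge shows between the fingertips (257,325), ahead of the rake and well inside the ledge. I continue.

Call:
jog_arm(increments=[[0,0,0,-10,0,1,0.24],[0,0,0,-20,0,1,0.24],[0,0,0,-30,0,1,0.24],[0,0,0,-40,0,1,0.24],[0,0,0,-50,0,1,0.24],[0,0,0,-60,0,1,0.24],[0,0,0,-70,0,1,0.24],[0,0,0,-80,0,1,0.24]])

```text
t: 10.58
tcp_pos: [0.5197, -0.0306, 0.0372]
ee_rot: [0.0, 0.731, 0.682, 0.0]
wrist_force: [0.3, 0.3, -0.4]
grip_width: 0.0206
gripper_force: 0.0
```

Call:
jog_arm(increments=[[0,0,0,-10,0,0,0.24],[0,0,0,-20,0,0,0.24],[0,0,0,-30,0,0,0.24],[0,0,0,-40,0,0,0.24],[0,0,0,-50,0,0,0.24],[0,0,0,-60,0,0,0.24],[0,0,0,-70,0,0,0.24],[0,0,0,-75,0,0,0.24]])

```text
t: 11.25
tcp_pos: [0.5144, -0.1061, 0.0372]
ee_rot: [0.0, 0.732, 0.682, -0.0]
wrist_force: [0.5, -0.3, -0.8]
grip_width: 0.0206
gripper_force: 0.1
```

```bash
python3 -c "
from h import *
st();pieces()"
```

```text
t 11.25 block xy -27.0 -107.4 z 37.2 w 0.02060316994526144 q [-0.08  0.56  0.27  2.04 -0.26  0.57  0.31] F [ 0.5 -0.3 -0.8]
top 32 bx 15.2 [10. 21.] by -194.3 [-205. -184.] z 12.2 rgb [107.  60.  25.]
top 239 bx -18.4 [-60.  22.] by -307.2 [-312. -305.] z 23.3 rgb [114. 112.  63.]
top 60 bx -48.5 [-60. -38.] by -268.1 [-275. -263.] z 29.3 rgb [178. 122.  64.]
side 230 bx -29.6 [-60.   1.] by -308.1 [-313. -305.] z 21.8 rgb [130. 118.  73.]
side 228 bx -45.8 [-62. -26.] by -253.3 [-275. -236.] z 27.8 rgb [144. 106.  55.]
side 147 bx -12.6 [-28.  11.] by -126.9 [-183.  -98.] z 45.5 rgb [62. 46. 29.]
side 46 bx -43.9 [-50. -37.] by -102.2 [-114.  -97.] z 50.6 rgb [66. 58. 47.]
```

Call:
jog_arm(increments=[[0,0,0,-10,0,0,0.24],[0,0,0,-20,0,0,0.24],[0,0,0,-30,0,0,0.24],[0,0,0,-40,0,0,0.24],[0,0,0,-50,0,0,0.24],[0,0,0,-58,0,0,0.24],[0,0,0,-63,0,0,0.24],[0,0,0,-63,0,0,0.24]])

```text
t: 12.02
tcp_pos: [0.51, -0.1686, 0.0373]
ee_rot: [0.0, 0.732, 0.682, -0.0]
wrist_force: [0.1, 0.5, 0.5]
grip_width: 0.0204
gripper_force: 0.3
```

Call:
jog_arm(increments=[[0,0,0,0,0,-15,0.24],[0,0,0,0,0,-40,0.24],[0,0,0,0,0,-80,0.24],[0,0,0,40,0,-110,0.24],[0,0,0,80,0,-110,0.24],[0,0,0,120,0,-110,0.24],[0,0,0,160,0,-110,0.24],[0,0,0,200,0,-110,0.24]])

```text
t: 12.68
tcp_pos: [0.5239, 0.0345, 0.1477]
ee_rot: [0.0, 0.731, 0.682, 0.001]
wrist_force: [0.4, -0.2, -1.0]
grip_width: 0.0204
gripper_force: 0.0
```

```bash
python3 -c "
from h import *
st();pieces();im,_=grab('side')
a=cv2.resize(im[80:300,180:410],(600,574))[:,:,::-1];cv2.imwrite('pics/s7.png',a)
P=world('top',grab('top','t7.png')[1]);m=fit(P,.018,.0295,(.40,.62,-.34,-.14)); print(' tray',cv2.minAreaRect((P[m][:,:2]*1000).astype(np.float32)))"
```

```text
t 12.6833 block xy -27.7 33.6 z 147.7 w 0.020434829153374103 q [-0.37  0.37  0.29  2.   -0.14  0.79 -0.06] F [ 0.4 -0.2 -1. ]
top 412 bx -10.9 [-39.  19.] by -193.6 [-210. -178.] z 30.9 rgb [140.  94.  48.]
top 242 bx -18.5 [-60.  22.] by -307.2 [-312. -304.] z 23.2 rgb [109. 107.  60.]
top 265 bx -45.1 [-60. -28.] by -252.8 [-273. -234.] z 27.9 rgb [149. 102.  53.]
side 305 bx -20.0 [-60.  22.] by -308.2 [-313. -305.] z 21.9 rgb [136. 123.  77.]
side 263 bx -45.4 [-61. -26.] by -250.9 [-274. -235.] z 26.3 rgb [139. 103.  54.]
side 390 bx -17.5 [-41.  20.] by -190.6 [-210. -178.] z 30.3 rgb [129.  95.  51.]
 tray ((515.383056640625, -225.19955444335938), (172.91737365722656, 149.99485778808594), 85.87547302246094)
```

View pics/t7.png

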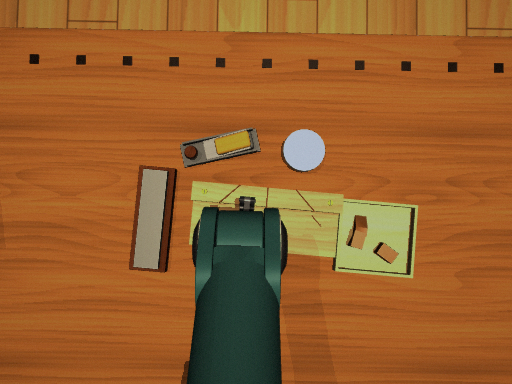

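All three are now in the tray: the wedge beside the mitred piece at (358,232), the block at (387,253). The tray and bystanders haven't moved. I check how the wedge rests and that it is still.

Call:
jog_arm(increments=[[0,0,0,0,0,-30,0.24],[0,0,0,0,0,-50,0.24],[0,0,0,0,0,-50,0.24],[0,0,0,0,0,-50,0.24],[0,0,0,0,0,-50,0.24],[0,0,0,0,0,-50,0.24]])

```text
t: 13.38
tcp_pos: [0.5232, 0.0313, 0.1961]
ee_rot: [-0.0, 0.732, 0.682, -0.001]
wrist_force: [0.6, -0.4, -0.2]
grip_width: 0.0202
gripper_force: 0.0
```

```bash
python3 -c "
from h import *
st();pieces()
im,d=grab('top');P=world('top',d);z=P[...,2]*1000
print(z[212:256:2,346:370:2].round(0).astype(int))
a=cv2.resize(im[195:280,330:425],(400,358));i2,_=grab('side');b=cv2.resize(i2[110:200,305:400],(400,358))
cv2.imwrite('pics/f8.png',np.hstack([a,b])[:,:,::-1])"
```

```text
t 13.3833 block xy -28.1 30.4 z 196.1 w 0.020221520120456065 q [-0.38  0.3   0.3   1.96 -0.11  0.9  -0.09] F [ 0.6 -0.4 -0.2]
top 416 bx -10.8 [-39.  20.] by -193.6 [-210. -177.] z 30.9 rgb [140.  94.  48.]
top 240 bx -18.5 [-60.  22.] by -307.2 [-312. -305.] z 23.3 rgb [110. 108.  60.]
top 267 bx -45.0 [-60. -28.] by -252.8 [-274. -234.] z 28.0 rgb [150. 103.  54.]
side 562 bx -31.1 [-60.  20.] by -281.6 [-312. -236.] z 23.9 rgb [135. 112.  65.]
side 405 bx -16.5 [-41.  19.] by -190.7 [-209. -179.] z 29.6 rgb [125.  92.  49.]
[[                   6                    6                    5
                     7                    7                    7
                     7                    6                    7
                     6                    6                    6]
 [                   7                    5                    2
                     8                    6                    4
                     5                    6                    5
  -9223372036854775808                    4                    2]
 [                   5                    5  
[... 4536 characters left out ...]
       6                    5                    7
                     7                    4                    4]
 [                   4                    7                    7
                     8                    6                    5
                     4                    6                    3
                     9                    7                    3]
 [                   8                    6                    7
                     5                    3                    5
                     7                   10                    6
                     5                    4                    3]]<string>:5: RuntimeWarning: invalid value encountered in cast
```

View pics/f8.png

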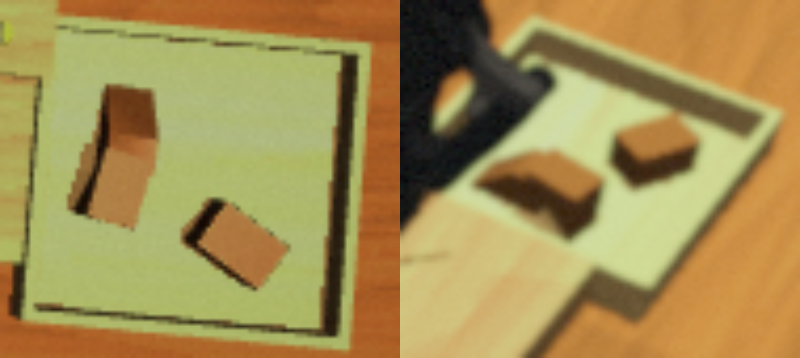

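The wedge leans on the mitred piece: its top is flat at z≈40, 12 mm above the rim (left panel, 120,185). It is in the tray but propped, so one gentle push in -x should drop it to the floor. First I get its extents.

```bash
python3 -c "
from h import *
for n in('top','side'):
  P=world(n,grab(n)[1]);Q=P[...,:2]*1000-O;bx=Q@X;by=Q@Y;z=P[...,2]*1000
  b=(by<-162)&(by>-225)&(bx>-60)&(bx<30)
  for lo,hi in((36,46),(27,33)):
    m=b&(z>lo)&(z<hi);q=np.c_[bx[m],by[m]].astype(np.float32);print(n,lo,m.sum(),cv2.boxPoints(cv2.minAreaRect(q)).round(0).tolist())
to(22,-192,110)"
```

```text
top 36 199 [[-43.0, -200.0], [-10.0, -207.0], [-5.0, -182.0], [-38.0, -176.0]]
top 27 74 [[-41.0, -204.0], [3.0, -214.0], [9.0, -186.0], [-35.0, -177.0]]
side 36 155 [[-43.0, -202.0], [-8.0, -209.0], [-3.0, -184.0], [-37.0, -176.0]]
side 27 62 [[-44.0, -200.0], [5.0, -214.0], [12.0, -190.0], [-37.0, -176.0]]
rot [-0.001  0.     0.003] shift [-223.4   49.    86.8]
```

Call:
jog_arm(increments=[[0,0,0,-40,20,0,0],[0,0,0,-80,40,0,0],[0,0,0,-120,50,0,0],[0,0,0,-160,50,20,0],[0,0,0,-200,50,60,0],[0,0,0,-225,50,87,0],[0,0,0,-225,50,87,0],[0,0,0,-225,50,87,0]])

```text
t: 14.35
tcp_pos: [0.555, -0.1996, 0.1067]
ee_rot: [-0.002, 0.733, 0.68, -0.003]
wrist_force: [-0.4, 0.2, 0.5]
grip_width: 0.0002
gripper_force: 0.0
```

```bash
python3 -c "
from h import *
st();to(22,-193,36)"
```

```text
t 14.35 block xy 20.1 -197.6 z 106.7 w 0.00021161806928055257 q [ 0.03  0.54  0.34  1.86 -0.24  0.79  0.42] F [-0.4  0.2  0.5]
rot [-0.007  0.001 -0.003] shift [ 4.7  2.3 70.7]
```

Call:
jog_arm(increments=[[0,0,0,2,3,30,0],[0,0,0,2,3,55,0],[0,0,0,2,3,70,0],[0,0,0,2,3,70,0],[0,0,0,2,3,70,0]])

```text
t: 14.77
tcp_pos: [0.562, -0.1927, 0.0405]
ee_rot: [-0.0, 0.731, 0.683, 0.0]
wrist_force: [0.1, 0.1, 0.0]
grip_width: 0.0003
gripper_force: 0.0
```

```bash
python3 -c "
from h import *
st();to(-15,-194,36)"
```

```text
t 14.7667 block xy 26.6 -190.2 z 40.5 w 0.00028256688257597014 q [ 0.05  0.64  0.3   1.88 -0.28  0.67  0.45] F [0.1 0.1 0. ]
rot [-0.    -0.001  0.004] shift [ -3.6 -41.6   4.5]
```

Call:
jog_arm(increments=[[0,0,0,-3,0,4,0],[0,0,0,-3,-8,4,0],[0,0,0,-3,-14,4,0],[0,0,0,-3,-20,4,0],[0,0,0,-3,-26,4,0],[0,0,0,-3,-32,4,0],[0,0,0,-3,-38,4,0],[0,0,0,-3,-42,4,0]])

```text
t: 15.43
tcp_pos: [0.5186, -0.1939, 0.0364]
ee_rot: [-0.0, 0.731, 0.682, 0.0]
wrist_force: [-0.5, 0.2, 0.3]
grip_width: 0.0002
gripper_force: 0.1
```

Call:
jog_arm(increments=[[0,0,0,0,-4,0,0],[0,0,0,0,-8,0,0],[0,0,0,0,-12,0,0],[0,0,0,0,-12,0,0]])

```text
t: 15.77
tcp_pos: [0.5065, -0.1931, 0.0361]
ee_rot: [-0.0, 0.731, 0.682, -0.0]
wrist_force: [-0.4, -0.3, 0.4]
grip_width: 0.0001
gripper_force: 0.0
```

```bash
python3 -c "
from h import *
st();pieces()"
```

```text
t 15.7667 block xy -28.6 -194.7 z 36.1 w 0.00014132373885557018 q [ 0.07  0.58  0.29  2.   -0.29  0.59  0.49] F [-0.4 -0.3  0.4]
top 118 bx 3.7 [-15.  21.] by -191.2 [-202. -186.] z 22.1 rgb [61. 34. 15.]
top 56 bx -49.6 [-62. -26.] by -184.9 [-190. -183.] z 37.1 rgb [64. 40. 22.]
side 27 bx -23.9 [-30. -16.] by -307.9 [-311. -306.] z 19.5 rgb [91. 78. 47.]
side 612 bx -30.6 [-61.  19.] by -207.7 [-263. -184.] z 30.9 rgb [86. 62. 35.]
```

Call:
jog_arm(increments=[[0,0,0,0,8,0,0],[0,0,0,0,8,-30,0],[0,0,0,0,8,-70,0],[0,0,0,40,8,-110,0],[0,0,0,80,8,-110,0],[0,0,0,120,8,-110,0],[0,0,0,160,8,-110,0],[0,0,0,200,8,-110,0]])

```text
t: 16.53
tcp_pos: [0.5299, 0.0032, 0.1471]
ee_rot: [0.001, 0.731, 0.682, 0.001]
wrist_force: [1.2, -0.0, -1.0]
grip_width: 0.0
gripper_force: 0.0
```

```bash
python3 -c "
from h import *
st()
for n in('top','side'):
  P=world(n,grab(n)[1]);Q=P[...,:2]*1000-O;bx=Q@X;by=Q@Y;z=P[...,2]*1000
  b=(by<-160)&(by>-300)&(bx>-84)&(bx<50)&(z>12)
  nl,lab,s,_=cv2.connectedComponentsWithStats(b.astype(np.uint8))
  for k in range(1,nl):
    if s[k,4]>25:
      i=lab==k;q=np.c_[bx[i],by[i]].astype(np.float32);print(n,s[k,4],cv2.boxPoints(cv2.minAreaRect(q)).round(0).tolist(),np.percentile(z[i],[10,50,90,98]).round(1))
P=world('top',grab('top')[1]);m=fit(P,.018,.0295,(.40,.62,-.34,-.14)); print(' tray',cv2.minAreaRect((P[m][:,:2]*1000).astype(np.float32)))"
```

```text
t 16.5333 block xy -19.4 2.8 z 147.1 w 4.542482241883084e-05 q [-0.33  0.38  0.32  1.99 -0.17  0.8   0.01] F [ 1.2 -0.  -1. ]
top 227 [[-17.0, -211.0], [21.0, -212.0], [22.0, -187.0], [-16.0, -185.0]] [14.7 27.2 30.7 31.9]
top 210 [[-66.0, -183.0], [-65.0, -208.0], [-26.0, -206.0], [-27.0, -181.0]] [13.6 20.8 28.1 29.6]
top 273 [[-68.0, -264.0], [-45.0, -278.0], [-25.0, -246.0], [-47.0, -232.0]] [23.5 29.1 31.6 33.1]
side 271 [[-67.0, -266.0], [-44.0, -281.0], [-23.0, -247.0], [-47.0, -232.0]] [15.9 29.7 32.2 33.1]
side 126 [[-16.0, -212.0], [3.0, -212.0], [4.0, -186.0], [-15.0, -185.0]] [15.2 28.6 32.  32.9]
side 202 [[-67.0, -209.0], [-26.0, -210.0], [-25.0, -183.0], [-66.0, -182.0]] [13.1 20.6 28.7 30.3]
 tray ((515.3250732421875, -224.77377319335938), (173.5902099609375, 150.1586151123047), 85.9398422241211)
```

All three lie separately on the tray floor and the tray hasn't moved. I hand the job in.

```bash
python3 -c "
from workcell import workorder
print(workorder.finish_job())"
```

```text
the job is handed in; nothing more can be done
None
```

All three offcuts were pushed along the ledge into the tray and lie separately on its floor, the tray and the other things on the bench stayed put, and the job was handed in at about 17 s.

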